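Set glazed pots on stilts from the latched kiln-furniture box

ROBOT

A 6-joint arm with a two-finger parallel gripper is mounted at the origin on a cart in front of the work surface, level with it; the furniture and walls round the work are solid. World frame = base frame: x ahead of the robot, y to its left, z up, the work surface at z = 0. Lengths are in mm, angles in rad, forces in N, time in s.
With the tool pointing down it reaches from about 275 to 975 mm from the base axis. Payload 8.4 kg.
Tool frame: the origin (TCP) lies between the finger pads; the fingertips stand 19 mm ahead of it and the grasp point (between the pads) is the TCP; z points along the fingers, y is the line along which they close (so a half turn about z gives the same grasp; the last joint's range is limited). The gripper opens to 92 mm and grips with 3 to 60 N. Pads are 20 mm wide; open, the fingers measure 128 mm over their backs; the gripper's body (75 mm by 189 mm) begins 69 mm behind the grasp point.
Start: joints at [1.241, 0.353, 1.633, -0, 1.155, -0.002], TCP at [201.224, 591.723, 198.283] pointing down, gripper open.
Joint ranges: [-2.63, 2.63], [-0.92, 2.1], [0.06, 2.66], [-1.3, 4.44], [0, 2.69], [-3.02, 3.02]. Speed limits (rad/s): [2.22, 2.22, 2.79, 3.14, 3.14, 3.14].

INTERFACE

Orientations are given as a rotation vector (axis times angle).
In Python, from bench import env gives the robot as it stands. Calls block until the motion is done:
- env.move_pose(position, orientation): joint-space move of the TCP to a pose.
- env.servo_line(position, rate=150, ori=None, guard=None): straight line of the TCP; ori=None keeps the orientation; rate is the mean speed in mm/s. With guard (N) it stops when the force on the tool has changed by that much, and returns True; else False.
- env.movej(angles): joint-space move.
- env.grip(opening, newtons=None): finger opening in mm; newtons is the grip in N (None keeps the last); returns when the fingers have stopped.
- env.pause(seconds).
- env.inverse_kinematics(position, orientation): joint angles nearest the present ones, or None.
- env.grab_frame(name): name is "scene" or "top"; returns a dict with "image" (420x560x3 uint8, red, green, blue), "range_z" (420x560 float32, mm along the optical axis (not along the pixel's ray), 0 where there is no reading), "K" (3x3 intrinsics, pixels), "k1" (the pictures are not rectified: a ray, as slopes to the right and down, at radius r is drawn at 1 + k1 r^2 times it, then the intrinsics apply), "R" (3x3) and "t" (3): a world point X has camera coordinates R X + t. Camera axes: x right, y down, z forward; pixel columns grow to the right and rows downward; lengths in mm; the calibration is good to about 2 mm. A picture is of the moment at which its call begins.
A pose or a line that the arm cannot do raises env.PlanningError and nothing moves.
- env.finish_job(): hands the job in; it is judged then, once.
Readings, each from a call of its own:
- env.current_time(): time.
- env.current_qpos(): joint angles.
- env.current_joint_vel(): joint speeds.
- env.current_effort(): joint torques, N m.
- env.current_tool_pos(): TCP position.
- env.current_tool_rot(): TCP orientation.
- env.current_wrist_force(): force on the tool from outside, world axes, zero at the start.
- env.current_ft_torque(): the same for the moment, N m.
- env.current_gripper_width(): finger opening in mm.
- env.current_grasp_force(): force on a finger pad.
Only numpy, scipy, OpenCV 4.12 (cv2) and the standard library are available. Lean on these libraries where they do the work, as an engineer would, in place of code of your own. Each camera call takes 0.05 s, during which the arm holds its last target. There are 200 camera calls.

TASK

Open the steel kiln-furniture box by pulling the recessed paddle handle in its lid and raising the lid right up, take out one stilt for each square glazed pot standing on the bench, set the stilts flat on the kiln shelf and stand every pot upright and centred on a stilt of its own, so that no pot touches the shelf or another pot. Leave the spare stilts in the box, shut the lid gently until it latches, and do not move the two glaze jars or the black bowl.

Things in the scene. Friction and masses are not known exactly. Their poses are not given: they have to be found in the camera images.
- kit_box: grey steel utility box, 190 (x) by 230 (y) mm, fixed; origin at the centre of its underside, x from its front (robot side) to its hinge side. Walls 4 mm, rim 90 mm above the bench. In it a black tray of 2 x 3 square pockets, 59 (x) by 56 (y) mm, floors 30 mm and pocket walls 36 mm above the bench, pocket centres at x = -52, +12 and y = -62, 0, +62 mm
- lid (a joint): lid angle in rad: 0 shut, 1.85 its open stop (106 degrees). Its stiff hinge keeps it at any angle: about 6 N at the front edge raises it, 1 to 2 N lowers it. While latched it cannot be raised more than about 1 degree. To shut it takes 5 to 10 N down on the front edge until the spring latch snaps in
- lid_hinge (a point): middle of the lid's hinge line, on the box's rear rim, 95 mm behind the box origin along its x and 90.5 mm above the bench; the lid turns about the box's y axis and its front edge rises. Orientation turns with the lid (x along the lid from front to hinge)
- lid_front (a point): middle of the lid's front edge, half-way up its 10 mm thick panel, 194 mm from the hinge line; the lid is 238 mm wide. The dish and latch stand up to 32 mm proud of its inner face near the front. Orientation turns with the lid (z out of its top face)
- paddle (a joint): angle in rad of the recessed paddle handle in the lid: 0 at rest (a spring returns it, 2 to 4 N at its lip), 0.8 at its stop; from about 0.4 the latch is free. Its pivot runs along y, 44 mm behind the lip's axis and 15 mm below it (lid shut); the lip rises as it is pulled, and at the stop a further pull lifts the lid
- paddle_lip (a point): middle of the paddle's rolled front lip: a round bar 10 mm thick along the box's y, 54 mm free between its end cheeks, to be pinched from above (fingers in front of and behind it). Lid shut: 134 mm in front of the hinge line, axis 99 mm above the bench, 1 mm below the lid's top face. The dish in front of it is 35 mm long, its floor 21 mm below the bar's axis; the paddle's plate, 18 mm behind the axis, lies 13 mm below it
- kiln_shelf: pale flat kiln shelf lying on the bench, fixed, 130 mm (own x) by 280 mm (own y), 12 mm thick; origin at the centre of its underside
- stilt_0_c (a point): centre (half-way up) of a white ceramic stilt, 18 mm high, the same either way up: three arms 10 mm wide at 0, 120 and 240 degrees from its own x, each ending in a small upright point 20 mm from the centre (point radius 5 mm); an arm can be pinched across its 10 mm. 35 g. Absent in some starts
- stilt_1_c (a point): centre of another stilt like stilt_0; some are absent
- stilt_2_c (a point): centre of another stilt like stilt_0; some are absent
- stilt_3_c (a point): centre of another stilt like stilt_0; some are absent
- stilt_4_c (a point): centre of another stilt like stilt_0; some are absent
- stilt_5_c (a point): centre of another stilt like stilt_0; some are absent
- pot_0_c (a point): centre (half-way up) of a small square glazed pot, flat-bottomed, about 180 g, 68 x 70 mm, 68 mm tall, cream, sides straight; centre 34 mm above its underside; take it across its own x (68 mm). Absent in some starts
- pot_1_c (a point): centre (half-way up) of a small square glazed pot, flat-bottomed, about 180 g, 64 x 69 mm, 66 mm tall, white; centre 33 mm above its underside; take it across its own x (64 mm). Absent in some starts
- pot_2_c (a point): centre (half-way up) of a small square glazed pot, flat-bottomed, about 180 g, 61 x 58 mm, 62 mm tall, cream; centre 31 mm above its underside; take it across its own x (61 mm) or y (58 mm). Absent in some starts
- pot_3_c (a point): centre (half-way up) of a small square glazed pot, flat-bottomed, about 180 g, 68 x 65 mm, 60 mm tall, cream, a little bellied; centre 30 mm above its underside; take it across its own y (65 mm). Absent in some starts
- glaze_jar: screw-top glaze jar with a blue body, 56 mm wide, 68 mm tall, standing behind the work, to be left alone; origin at the centre of its underside
- bowl: small black bowl, 69 mm wide, 38 mm tall, standing behind the work, to be left alone; origin at the centre of its underside
- cream_jar: screw-top glaze jar with a cream body, 56 mm wide, 68 mm tall, standing behind the work, to be left alone; origin at the centre of its underside
Things that resemble listed ones, but are neither listed nor needed, are in the scene too. What is shaped like the part that bears pot_3_c but pink or purple is not meant.

How it is judged:
By the outcome, as a careful person would: the job done as asked, in the order asked, and still so for the second after the job is handed in, with the robot touching nothing.
Of pot_0, pot_1, pot_2, pot_3 only 2 to 3 are there at a start; the rules pass over those that are not, and their reading is None.
Of stilt_0, stilt_1, stilt_2, stilt_3, stilt_4, stilt_5 only 3 to 5 are there at a start; the rules pass over those that are not, and their reading is None.
At some moment in a run one of stilt_0, stilt_1, stilt_2, stilt_3, stilt_4, stilt_5 may be knocked a few centimetres aside while the robot is not near it.
Once in a run the grip may slacken for a moment while it holds something.
It also fails if it takes over 210 s, if anything falls off the work surface, if the arm or the gripper's body presses on something with over 40 N, if the wrist force passes 120 N, or if a joint passes its speed limit or range.

## Working session

There is one attempt and no reset: what is moved stays moved. The work goes in short steps, each a Python script; the robot and the scene stay as the last script left them, time stands still between calls to the robot, and variables do not carry over. Pictures are saved under pics/ and viewed, at most 18 in all, crops included, and the job is handed in when it is done.

```bash
mkdir -p pics; ls; cat > h.py <<'E'
from bench import env
import numpy as np, cv2
from scipy.spatial.transform import Rotation as Ro
def save(name,fn):
    f=env.grab_frame(name); cv2.imwrite('pics/'+fn+'.png',f['image'][:,:,::-1]); np.savez('pics/'+fn+'.npz',**f); return f
def cloud(f):
    "world XYZ for every pixel, 420x560x3"
    h,w=f['range_z'].shape; u,v=np.meshgrid(np.arange(w),np.arange(h))
    p=cv2.undistortPoints(np.stack([u,v],-1).reshape(-1,1,2).astype(np.float64),np.array(f['K'],float),np.array([float(f['k1']),0,0,0])).reshape(h,w,2)
    z=f['range_z'].astype(float); C=np.dstack([p[...,0]*z,p[...,1]*z,z])
    W=(C-np.array(f['t']))@np.array(f['R']); W[z==0]=np.nan
    return W
def down(yaw):
    "tool z down; tool y axis (closing) at angle yaw from world x"
    y=np.array([np.cos(yaw),np.sin(yaw),0]); z=np.array([0,0,-1.]); x=np.cross(y,z)
    return Ro.from_matrix(np.c_[x,y,z]).as_rotvec()
E
python3 - <<'E'
from h import *
for n in('scene','top'):
    f=save(n,n+'0'); print(n,f['K'],f['k1'],f['R'],f['t'])
print(env.current_tool_rot(),env.current_time(),env.current_gripper_width())
E
```

```text
pics
scene [[479.16475789   0.         276.89072518]
 [  0.         479.16475789 217.69496173]
 [  0.           0.           1.        ]] 0.02016682473443799 [[ 0.98145474  0.19156794  0.00695046]
 [ 0.15962555 -0.79665359 -0.58297749]
 [-0.10614269  0.57327549 -0.81245858]] [-544.98178774  -35.18899203 1409.26314831]
top [[383.80044103   0.         274.53546486]
 [  0.         383.80044103 205.17515109]
 [  0.           0.           1.        ]] 0.03329517202325371 [[ 0.02413316 -0.99964345  0.01142679]
 [-0.99703026 -0.02490308 -0.0728732 ]
 [ 0.07313178 -0.00963419 -0.99727575]] [ -31.87012031  518.63189657 1086.98404245]
[-5.12616754e-01 -3.09929461e+00  1.95443011e-03] 0.1 91.78954539083458
```

View pics/scene0.png

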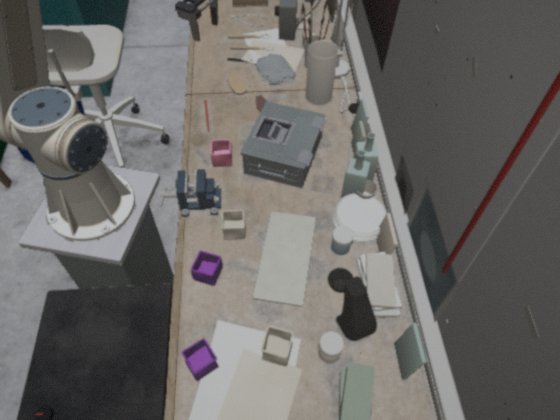

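View pics/top0.png

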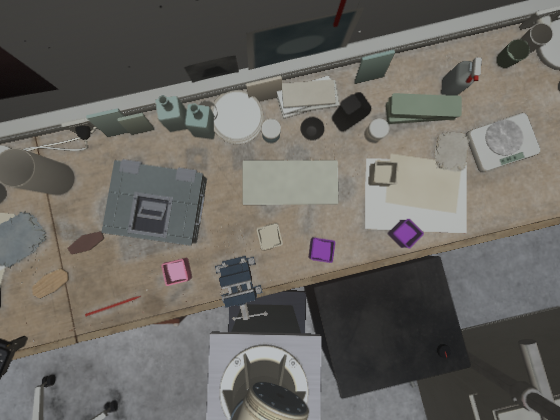

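The lid is shut. Two real pots are visible: top (269,236) and (383,174). The pink and purple ones are decoys, and there is a blue vise at top (238,280). The shelf is at (290,183), the box at (155,202), and the gripper at far left. Next I measure from the clouds.

```bash
cat > m.py <<'E'
from h import *
f=dict(np.load('pics/top0.npz'));g=dict(np.load('pics/scene0.npz'))
Wt,Ws=cloud(f),cloud(g)
def at(W,u,v,r=2): return np.nanmedian(W[v-r:v+r+1,u-r:u+r+1].reshape(-1,3),0).round(1)
for n,u,v in [('potA',269,236),('potB',383,174),('shelf',290,183),('shelfcorner',246,202),('jarblue',271,130),('bowl',312,128),('jarcream',378,128),('lid',185,215),('lidrear',170,175),('bench',220,230),('vise',238,280),('bottle',170,112),('bottle2',200,120),('plate',237,117),('pink',176,271),('paper',450,215),('paper2',410,185)]:
    print(n,at(Wt,u,v))
for n,u,v in [('potA',233,223),('potB',278,345),('shelf',287,258),('lid',300,130),('bottle',358,177)]: print('s',n,at(Ws,u,v))
def rect(W,zlo,zhi,x0,x1,y0,y1):
    P=W.reshape(-1,3); m=(P[:,2]>zlo)&(P[:,2]<zhi)&(P[:,0]>x0)&(P[:,0]<x1)&(P[:,1]>y0)&(P[:,1]<y1)
    Q=P[m]; 
    if len(Q)<5: return None
    (c,s,a)=cv2.minAreaRect(Q[:,:2].astype(np.float32)); return len(Q),np.round(c,1),np.round(s,1),round(a,1),np.round(np.percentile(Q[:,2],[5,50,95]),1)
a,b=at(Wt,269,236),at(Wt,383,174); bx=at(Wt,155,202); k=at(Wt,290,183)
for W,n in((Wt,'t'),(Ws,'s')):
    for o in(a,b): print(n,'pot',rect(W,40,80,o[0]-60,o[0]+60,o[1]-60,o[1]+60))
    print(n,'box',rect(W,85,110,bx[0]-160,bx[0]+130,bx[1]-160,bx[1]+160))
    print(n,'shelf',rect(W,8,17,k[0]-90,k[0]+90,k[1]-165,k[1]+165))
E
python3 m.py
python3 - <<'E'
import cv2
a=cv2.imread('pics/top0.png')[140:260,90:220];cv2.imwrite('pics/boxcrop.png',cv2.resize(a,None,fx=6*.8,fy=4.8,interpolation=cv2.INTER_CUBIC))
E
```

```text
potA [430.3  -5.4  13.3]
potB [ 618.3 -332.4   15. ]
shelf [585.7 -62.7  11.5]
shelfcorner [527.   63.8  10.7]
jarblue [725.7  -3.7  68.1]
bowl [ 751.  -124.2    8.5]
jarcream [ 739.2 -302.3   67.3]
lid [481.2 218.5 101. ]
lidrear [587.  262.9  99.8]
bench [444.3 137.7  -1.7]
vise [313.   73.5  90.6]
bottle [751.6 264.5 121.3]
bottle2 [731.7 183.3 125.6]
plate [769.8  95.3  33. ]
pink [324.9 256.6  13.1]
paper [ 504.6 -531.6    2.4]
paper2 [ 589.8 -415.5    2.7]
s potA [426.1  10.9  14.8]
s potB [ 619.5 -314.4   15.8]
s shelf [596.8 -71.5  13.3]
s lid [562.1 327.7 102.1]
s bottle [751.6 164.5 115.6]
t pot (164, array([429.2,  -5.8]), array([66.4, 62.7]), 14.3, array([44.6, 57.2, 60.9]))
t pot (285, array([ 615. , -322.9]), array([69. , 65.6]), 86.8, array([42. , 62.4, 69.2]))
t box (6065, array([516.9, 306.5]), array([240.2, 204. ]), 83.1, array([ 93.2, 100. , 103.3]))
t shelf (4023, array([587.5, -61.9]), array([129.8, 279.1]), 2.1, array([ 8.8, 11.8, 15. ]))
s pot (288, array([432.2,  -5.3]), array([64.2, 66.8]), 17.0, array([41.8, 56.1, 62.9]))
s pot (430, array([ 618.1, -325.7]), array([68.1, 66.3]), 85.7, array([43.4, 62.8, 71.1]))
s box (3649, array([517. , 307.2]), array([247.8, 204.4]), 83.0, array([ 90.2, 102. , 106.1]))
s shelf (3958, array([592.3, -66.9]), array([134.7, 295.5]), 1.6, array([ 9.9, 13.4, 16.3]))
```

View pics/boxcrop.png

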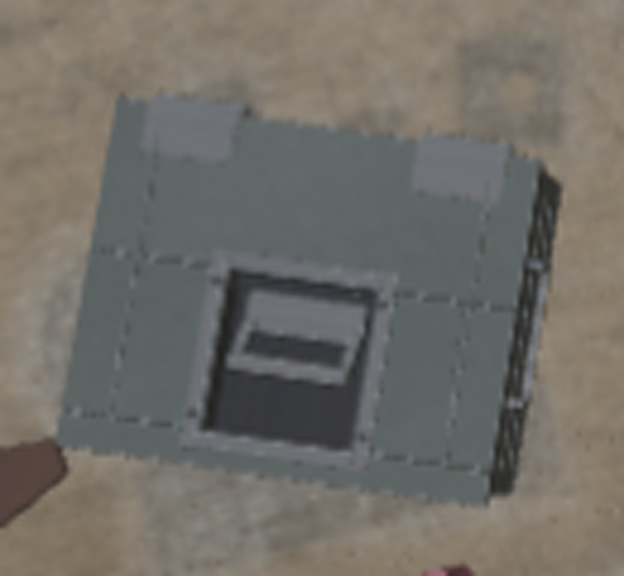

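The crop shows the lip bar at about top pixel (150,217), with the dish in front of it and the hinges at the rear. Next I take a profile along the box axis and refine the pot rims.

```bash
cat > m2.py <<'E'
from m import *
ang=np.deg2rad(-6.95); ex=np.array([np.cos(ang),np.sin(ang)]); ey=np.array([-ex[1],ex[0]])
for W in(Wt,Ws):
    P=W.reshape(-1,3); d=P[:,:2]-np.array([517,307]); x=d@ex; y=d@ey
    m=(abs(y)<95)&(P[:,2]>85)&(P[:,2]<115); print('xext',np.percentile(x[m],[.3,99.7]).round(1), end=' ')
    m=(abs(x)<85)&(P[:,2]>85)&(P[:,2]<115); print('yext',np.percentile(y[m],[.3,99.7]).round(1))
    for lo in range(-110,10,4):
        m=(abs(y)<18)&(x>=lo)&(x<lo+4)&(P[:,2]>50)
        if m.any(): print(lo+2,np.median(P[m,2]).round(1),end='; ')
    print()
    m=(x>-40)&(x<-25)&(P[:,2]>94)&(abs(y)<60); print('lip y', y[m].min() if m.any() else None)
for W in(Wt,Ws):
  for o,zt in((a,50),(b,56)):
    P=W.reshape(-1,3); m=(P[:,2]>zt)&(P[:,2]<zt+20)&(abs(P[:,0]-o[0])<60)&(abs(P[:,1]-o[1])<60)
    print('rim',cv2.minAreaRect(P[m][:,:2].astype(np.float32)),np.percentile(P[m,2],[50,90,98]).round(1))
H=np.array([517,307])
for r in([ -36,0],):pass
E
python3 m2.py | tail -12
python3 - <<'E'
import cv2
t=cv2.imread('pics/top0.png')
a=t[210:262,243:295];b=t[148:200,357:409]
cv2.imwrite('pics/pots.png',cv2.resize(cv2.hconcat([a,b]),None,fx=7,fy=7,interpolation=cv2.INTER_CUBIC))
E
```

```text
s box (3649, array([517. , 307.2]), array([247.8, 204.4]), 83.0, array([ 90.2, 102. , 106.1]))
s shelf (3958, array([592.3, -66.9]), array([134.7, 295.5]), 1.6, array([ 9.9, 13.4, 16.3]))
xext [-101.3  364.4] yext [-119.9  353.4]
-104 98.4; -100 99.6; -96 100.5; -92 100.5; -88 100.2; -84 100.1; -80 78.5; -76 79.3; -72 78.6; -68 77.0; -64 78.1; -60 78.3; -56 77.8; -52 77.2; -48 79.6; -44 103.5; -40 102.5; -36 78.6; -32 77.8; -28 77.9; -24 84.4; -20 85.5; -16 85.4; -12 86.7; -8 85.3; -4 85.7; 0 86.8; 4 86.6; 8 96.7; 
lip y -59.27518407352087
xext [-100.4  368.6] yext [-120.7  765.6]
-100 102.7; -96 102.9; -92 102.3; -88 103.4; -84 102.9; -80 86.9; -76 81.4; -72 80.7; -68 81.2; -64 78.8; -60 80.8; -56 81.0; -52 80.1; -48 79.4; -44 105.3; -40 102.5; -36 100.8; -32 78.5; -28 79.9; -24 81.0; -20 90.3; -16 87.5; -12 88.2; -8 88.3; -4 88.2; 0 88.9; 4 91.1; 8 100.0; 
lip y -58.178052680059615
rim ((429.098876953125, -6.001533508300781), (63.81311798095703, 61.78160858154297), 15.620965957641602) [57.8 60.4 62.4]
rim ((615.6375732421875, -324.3763427734375), (66.07310485839844, 64.20287322998047), 86.75223541259766) [65.4 68.8 70.4]
rim ((431.60711669921875, -4.65545654296875), (62.46691131591797, 66.60414123535156), 15.163201332092285) [58.6 62.6 65.2]
rim ((617.8447875976562, -324.86309814453125), (66.38040924072266, 65.66387176513672), 85.74140930175781) [66.5 70.7 72.1]
```

View pics/pots.png

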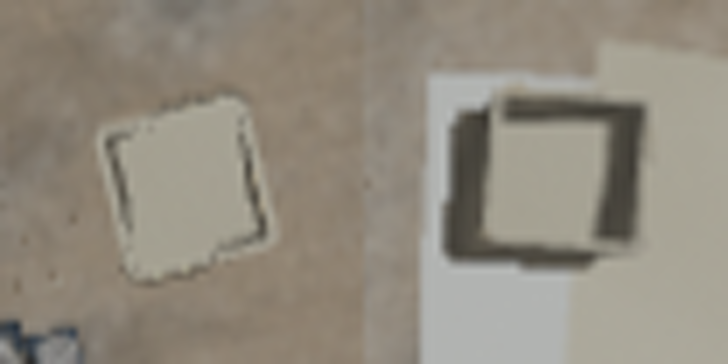

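PotA (left) is cream, slightly bellied, about 60 mm tall and yawed about 15°, so probably pot_3. PotB (right) is about 68 mm tall and axis-aligned, so probably pot_0. The lip is at about (475.8, 312). Next: pinch it and pull.

```bash
cat >> h.py <<'E'
ANG=np.deg2rad(-6.95); EX=np.array([np.cos(ANG),np.sin(ANG),0]); EY=np.array([-EX[1],EX[0],0]); EZ=np.array([0,0,1.])
HINGE=np.array([517,307,90.5])+92.5*EX   # lid hinge middle
BOX=HINGE-95*EX-90.5*EZ
def B(x,y,z): return BOX+x*EX+y*EY+z*EZ
def go(p,o): 
    o=np.asarray(o); env.move_pose(list(map(float,p)),list(map(float,o)))
def line(p,rate=150,o=None,guard=None): return env.servo_line(list(map(float,p)),rate=rate,ori=None if o is None else list(map(float,o)),guard=guard)
def st(tag=''): print(tag,round(env.current_time(),1),'tcp',np.round(env.current_tool_pos(),1),'F',np.round(env.current_wrist_force(),1),'w',round(env.current_gripper_width(),1),'g',round(env.current_grasp_force(),1))
E
python3 - <<'E'
from h import *
lip=HINGE-134*EX; lip[2]=99
for y in(ANG,ANG+np.pi): print(env.inverse_kinematics(list(lip+[0,0,10]),list(down(y))))
p=env.current_tool_pos(); 
o=min([down(ANG),down(ANG+np.pi)],key=lambda o:abs(env.inverse_kinematics(list(lip+[0,0,10]),list(o))[5]))
go(lip+100*EZ,o); env.grip(26,30)
print(line(lip+9.5*EZ,80,guard=8)); st('down')
env.grip(0,30); st('pinch')
E
```

```text
[ 5.77788959e-01  3.68680703e-01  1.83415587e+00 -4.44089210e-16
  9.38756079e-01  6.99089342e-01]
[ 5.77788959e-01  3.68680703e-01  1.83415587e+00 -4.44089210e-16
  9.38756079e-01 -2.44250331e+00]
False
down 3.9 tcp [476.2 312.3 109. ] F [-0.  -0.6  0.6] w 26.4 g 0.0
pinch 4.4 tcp [475.8 312.  108.5] F [ 0.5 -0.   0.6] w 0.1 g 0.0
```

```bash
python3 - <<'E'
from h import *
f=save('scene','s1'); g=save('top','t1')
a=cv2.resize(f['image'][60:200,220:360,::-1],None,fx=4,fy=4,interpolation=cv2.INTER_CUBIC)[:, :400]
b=cv2.resize(g['image'][150:290,90:190,::-1],None,fx=4,fy=4,interpolation=cv2.INTER_CUBIC)
cv2.imwrite('pics/c1.png',cv2.hconcat([a,b]))
E
```

```text
(no output)
```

View pics/c1.png

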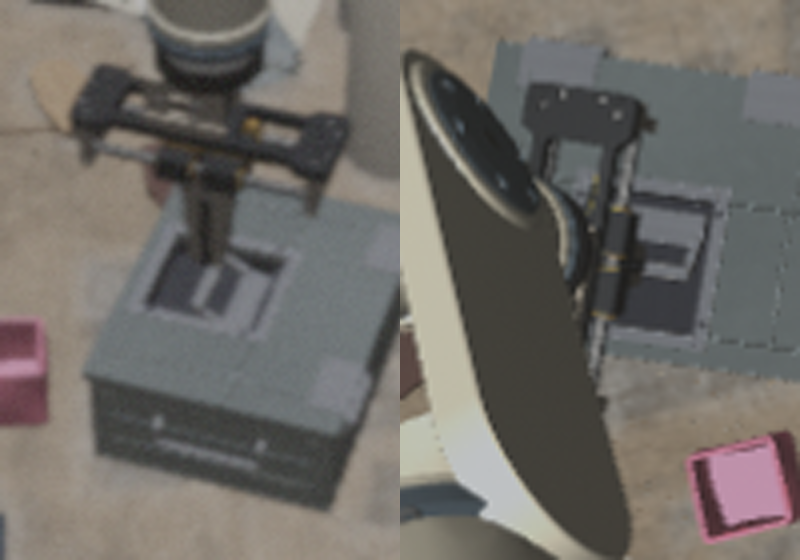

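```bash
python3 - <<'E'
from h import *
def proj(f,X):
    R=np.array(f['R']);return cv2.projectPoints(np.array([X],float),cv2.Rodrigues(R)[0],np.array(f['t'],float),np.array(f['K'],float),np.array([float(f['k1']),0,0,0,0]))[0].ravel()
lip=HINGE-134*EX; lip[2]=99
f=dict(np.load('pics/s1.npz'))
for n,X in(('lip',lip),('lip+25',lip+25*EY),('lip-25',lip-25*EY),('tip',lip-10*EZ),('tcp',lip+9*EZ)):
    p=proj(f,X); print(n,p.round(1),'crop',((p-[220,60])*4).round())
g0=dict(np.load('pics/scene0.npz')); a=g0['image'][90:170,240:330,::-1]; cv2.imwrite('pics/lip0.png',cv2.resize(cv2.hconcat([a,f['image'][90:170,240:330,::-1]]),None,fx=4.4,fy=4.4,interpolation=cv2.INTER_CUBIC))
W0=cloud(g0);W1=cloud(f)
for W in(W0,W1):
    P=W.reshape(-1,3);d=P-BOX;x=d@EX;y=d@EY
    for lo in range(-50,-25,3):
        m=(abs(y)<25)&(x>=lo)&(x<lo+3)&(P[:,2]>50)&(P[:,2]<115);print(lo,m.sum(),np.round(np.median(P[m,2]),0) if m.any() else None,end='; ')
    print()
st()
E
```

```text
lip [271.1 130.3] crop [204. 281.]
lip+25 [273.7 124.9] crop [215. 259.]
lip-25 [268.5 135.9] crop [194. 304.]
tip [271.1 132.7] crop [205. 291.]
tcp [271.1 128.1] crop [204. 273.]
-50 0 None; -47 1 79.0; -44 5 102.0; -41 16 105.0; -38 23 102.0; -35 15 102.0; -32 9 79.0; -29 11 79.0; -26 8 81.0; 
-50 2 81.0; -47 0 None; -44 4 102.0; -41 14 104.0; -38 16 92.0; -35 19 100.0; -32 6 80.0; -29 11 80.0; -26 8 80.0; 
 4.5 tcp [475.8 312.  108.5] F [-0.2 -0.4  0.2] w 0.4 g 0.0
```

View pics/lip0.png

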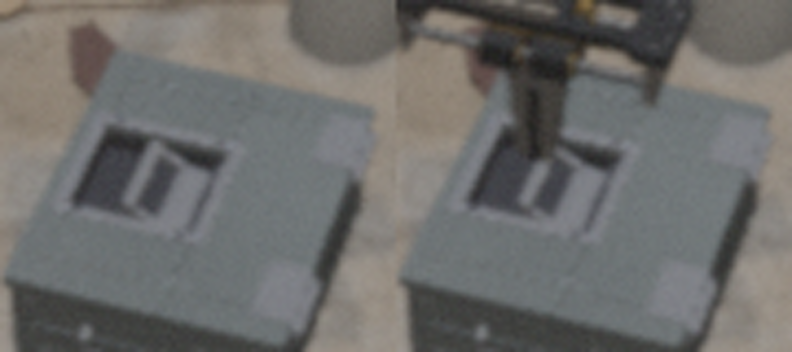

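```bash
python3 - <<'E'
from h import *
W=cloud(dict(np.load('pics/s1.npz')))
for v in range(100,134,2): print(v,[tuple(W[v,u].round(0)) for u in(270,272,274)])
print(env.current_tool_rot(), Ro.from_rotvec(env.current_tool_rot()).as_matrix().round(3), env.current_qpos())
E
```

```text
100 [(np.float64(474.0), np.float64(307.0), np.float64(220.0)), (np.float64(484.0), np.float64(286.0), np.float64(240.0)), (np.float64(489.0), np.float64(288.0), np.float64(239.0))]
102 [(np.float64(480.0), np.float64(280.0), np.float64(237.0)), (np.float64(485.0), np.float64(281.0), np.float64(237.0)), (np.float64(490.0), np.float64(283.0), np.float64(236.0))]
104 [(np.float64(479.0), np.float64(281.0), np.float64(229.0)), (np.float64(485.0), np.float64(279.0), np.float64(232.0)), (np.float64(491.0), np.float64(277.0), np.float64(234.0))]
106 [(np.float64(479.0), np.float64(280.0), np.float64(222.0)), (np.float64(485.0), np.float64(281.0), np.float64(222.0)), (np.float64(492.0), np.float64(276.0), np.float64(228.0))]
108 [(np.float64(474.0), np.float64(308.0), np.float64(190.0)), (np.float64(481.0), np.float64(298.0), np.float64(200.0)), (np.float64(487.0), np.float64(298.0), np.float64(201.0))]
110 [(np.float64(475.0), np.float64(301.0), np.float64(189.0)), (np.float64(481.0), np.float64(301.0), np.float64(190.0)), (np.float64(486.0), np.float64(303.0), np.float64(189.0))]
112 [(np
[... 1507 characters left out ...]
), (np.float64(477.0), np.float64(317.0), np.float64(104.0)), (np.float64(479.0), np.float64(342.0), np.float64(81.0))]
130 [(np.float64(474.0), np.float64(304.0), np.float64(107.0)), (np.float64(478.0), np.float64(313.0), np.float64(100.0)), (np.float64(481.0), np.float64(332.0), np.float64(82.0))]
132 [(np.float64(476.0), np.float64(296.0), np.float64(108.0)), (np.float64(480.0), np.float64(304.0), np.float64(101.0)), (np.float64(482.0), np.float64(325.0), np.float64(81.0))]
[2.35195282e+00 2.08275355e+00 3.93640291e-05] [[ 0.121  0.993  0.   ]
 [ 0.993 -0.121  0.   ]
 [ 0.     0.    -1.   ]] [ 5.77810628e-01  3.69334953e-01  1.83451872e+00 -7.16107044e-06
  9.37712796e-01  6.99071755e-01]
```

The closed fingertips appear at about z=128, not 89, while the bar is untouched. I'll calibrate by touching down gently.

```bash
python3 - <<'E'
from h import *
p=np.array(env.current_tool_pos()); print(line(p-[0,0,34],25,guard=3)); st('touch')
f=save('scene','s2')
W=cloud(f)
for v in range(116,136,2): print(v,[[int(t) for t in np.nan_to_num(W[v,u])] for u in(270,272,274)])
E
```

```text
True
touch 5.4 tcp [475.7 312.1  88. ] F [-1.7 -0.9  8.5] w 0.4 g 4.2
116 [[475, 299, 167], [480, 300, 167], [486, 302, 166]]
118 [[474, 303, 156], [481, 297, 162], [486, 304, 157]]
120 [[474, 302, 149], [480, 301, 151], [487, 299, 154]]
122 [[474, 304, 139], [479, 305, 139], [486, 303, 142]]
124 [[474, 303, 132], [480, 301, 135], [486, 302, 135]]
126 [[474, 301, 126], [480, 300, 128], [486, 301, 128]]
128 [[473, 305, 114], [481, 298, 122], [487, 298, 123]]
130 [[474, 299, 111], [479, 305, 107], [486, 303, 110]]
132 [[476, 294, 109], [480, 302, 102], [481, 328, 77]]
134 [[476, 289, 105], [478, 313, 82], [484, 312, 84]]
```

Contact comes at TCP 88, so the real tips are about 35 mm higher than nominal. I'll correct for that and pinch with a guard.

```bash
python3 - <<'E'
from h import *
p=np.array(env.current_tool_pos()); line(p+[0,0,25],100); env.grip(26,30)
q=HINGE-134*EX; q[2]=73
print(line(q,30,guard=5)); st('down')
env.grip(0,30); st('pinch'); save('scene','s3')
E
```

```text
False
down 7.9 tcp [475.9 312.1  73.2] F [ 0.2  0.7 -0.5] w 26.3 g 0.0
pinch 8.3 tcp [475.1 312.1  73. ] F [-4.4  1.2  2.7] w 8.8 g 30.0
```

```bash
cat >> h.py <<'E'
OFF=35.0  # real grasp point lies this much above the reported TCP (tool down)
def bar(th,ph):
    "bar axis for paddle th, lid ph (box frame x,z about hinge) -> world"
    piv=np.array([-134+44,99-15-90.5]); a=0.3287+th; v=piv+46.5*np.array([-np.cos(a),np.sin(a)])
    c,s=np.cos(ph),np.sin(ph)
    x,z=c*v[0]+s*v[1], -s*v[0]+c*v[1]
    return HINGE+x*EX+z*EZ
E
python3 - <<'E'
from h import *
d=np.array(env.current_tool_pos())-bar(0,0)
for th in(.2,.4,.6,.78): line(bar(th,0)+d,50)
st('paddle')
for ph in np.arange(.08,1.0,.1):
    line(bar(.79,ph)+d,70)
    F=env.current_wrist_force(); print(round(ph,2),np.round(F,1),round(env.current_gripper_width(),1))
    if env.current_gripper_width()<6: break
st('lid'); f=save('scene','s4')
cv2.imwrite('pics/s4.png',cv2.resize(f['image'][40:260,150:450,::-1],None,fx=2,fy=2))
E
```

```text
paddle 9.6 tcp [494.5 309.7 100.3] F [-20.6   3.5  18.5] w 9.2 g 30.0
0.08 [-7.9  2.8  1.8] 8.5
0.18 [-9.7  2.7  3.5] 9.0
0.28 [-11.6   3.4   4.6] 8.8
0.38 [-15.5   3.9   8.7] 8.9
0.48 [-19.5   4.7  11.5] 8.7
0.58 [-24.1   4.7  16.8] 9.2
0.68 [-26.1   2.6  22.9] 9.1
0.78 [-25.7   1.6  29.1] 9.0
0.88 [-6.3  0.5  5.2] 15.0
0.98 [-8.8  0.9  7.7] 8.7
lid 12.8 tcp [575.5 299.8 176.5] F [-8.8  0.9  7.7] w 8.7 g 30.0
```

View pics/s4.png

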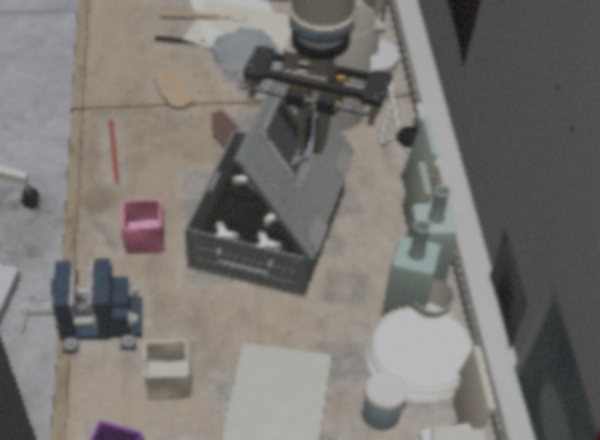

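The lid is at about 55°, the bar is still pinched, and stilts are visible inside. Next: release, then push the lid to its stop from the inside with closed fingers.

```bash
python3 - <<'E'
from h import *
env.grip(34,30); p=np.array(env.current_tool_pos()); line(p+110*EZ,150); st('up'); env.grip(0,20)
TIP=19-OFF  # reported TCP = tip + TIP*EZ
def pos(ph,y=-80):
    cz=90+194*np.sin(ph); tz=cz-28
    x=-(194 if ph<np.pi/2 else (tz-90)/np.sin(ph))*np.cos(ph)-20
    return HINGE+x*EX+y*EY+(tz-90.5+TIP)*EZ
s=pos(.9)-25*EX; 
line(np.r_[s[:2],p[2]+110],200); line(s,120); st('front')
for ph in np.arange(.95,1.93,.08):
    hit=line(pos(ph),90,guard=22); F=env.current_wrist_force(); print(round(ph,2),hit,np.round(F,1))
    if hit: break
st('pushed'); f=save('scene','s5')
cv2.imwrite('pics/s5.png',cv2.resize(f['image'][40:260,150:450,::-1],None,fx=2,fy=2))
E
```

```text
up 14.2 tcp [576.  299.4 284.7] F [-0.1 -1.1 -1.7] w 34.2 g 0.0
front 16.7 tcp [435.3 236.7 198.5] F [ 0.  -0.2 -0.8] w 0.6 g 0.0
0.95 False [ 0.3 -0.5 -0.7]
1.03 False [0.8 1.4 0.2]
1.11 False [0.4 0.4 0. ]
1.19 False [-1.1  0.   0.1]
1.27 False [ 0.6 -0.4 -0.6]
1.35 False [ 0.8 -0.  -0.4]
1.43 False [ 0.4 -0.4  0.3]
1.51 False [ 0.   0.8 -0. ]
1.59 False [-0.2  0.6 -0.3]
1.67 False [ 0.4 -0.2 -0.3]
1.75 False [-0.4 -0.1 -0.7]
1.83 False [0.2 0.3 0. ]
1.91 True [-5.3  0.2  8.5]
pushed 20.9 tcp [631.4 212.6 229.7] F [-5.3  0.2  8.5] w 0.2 g 4.0
```

View pics/s5.png

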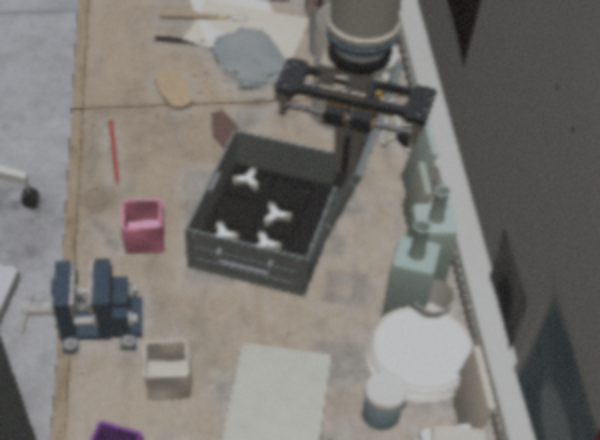

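The lid is up and four stilts are visible. I'll retreat and measure the stilts and the lid angle.

```bash
cat >> h.py <<'E'
def lidang(W):
    P=W.reshape(-1,3); d=P-HINGE; x=d@EX; y=d@EY; z=d[:,2]
    m=(abs(y)<110)&(z>60)&(z<230)&(x>-190)&(x<120)
    if m.sum()<20: return None
    return [(int(lo),int(k.sum()),np.median(x[k]).round(1)) for lo in range(60,200,20) for k in [m&(z>=lo)&(z<lo+20)] if k.sum()>3]
TPL={}
def tpl(s=4,n=121):
    "binary stilt shape, s px per mm"
    I=np.zeros((n*2+1,)*2,np.uint8)
    for a in np.deg2rad([0,120,240]):
        p=(int(n+s*20*np.cos(a)),int(n+s*20*np.sin(a))); cv2.line(I,(n,n),p,255,int(10*s)); cv2.circle(I,p,int(5*s),255,-1)
    return I
def stilts(f,zc,box=None,thr=150,show=False):
    "find white stilts: orthographic image at height zc over world window (x0,x1,y0,y1); 2 px/mm; returns (x,y,armangle deg,score)"
    x0,x1,y0,y1=box; s=2; nx,ny=int((x1-x0)*s),int((y1-y0)*s)
    X,Y=np.meshgrid(x0+np.arange(nx)/s,y0+np.arange(ny)/s)
    Q=np.stack([X,Y,np.full_like(X,zc)],-1).reshape(-1,3)
    uv=cv2.projectPoints(Q,cv2.Rodrigues(np.array(f['R'],float))[0],np.array(f['t'],float),np.array(f['K'],float),np.array([float(f['k1']),0,0,0,0]))[0].reshape(ny,nx,2).astype(np.float32)
    I=cv2.remap(f['image'],uv[...,0],uv[...,1],cv2.INTER_LINEAR); G=I.min(2).astype(np.float32)
    M=cv2.threshold(G,thr,1,cv2.THRESH_BINARY)[1]
    n=60;T0=cv2.resize(tpl(),(2*n+1,2*n+1),interpolation=cv2.INTER_AREA)
    out=[]
    k,lab,stt,cen=cv2.connectedComponentsWithStats(M.astype(np.uint8))
    for i in range(1,k):
        A=stt[i,4]/s/s
        if not 250<A<1600: continue
        cx,cy=cen[i]; best=(-1,)
        C=(lab==i).astype(np.float32); C=cv2.copyMakeBorder(C,n+20,n+20,n+20,n+20,cv2.BORDER_CONSTANT)
        u,v=int(cx)+n+20,int(cy)+n+20; S=C[v-n-16:v+n+17,u-n-16:u+n+17]
        for a in range(0,120,3):
            T=cv2.warpAffine(T0,cv2.getRotationMatrix2D((n,n),-a,1),(2*n+1,2*n+1)).astype(np.float32)/255
            r=cv2.matchTemplate(S,T,cv2.TM_CCORR_NORMED); _,mx,_,l=cv2.minMaxLoc(r)
            if mx>best[0]: best=(mx,l,a)
        mx,l,a=best
        out.append((round(x0+(int(cx)+l[0]-16)/s,1),round(y0+(int(cy)+l[1]-16)/s,1),a,round(float(mx),2),round(A)))
    return out,I,G
E
python3 - <<'E'
from h import *
p=np.array(env.current_tool_pos()); line(p-60*EX,150); line(p-60*EX+60*EZ,200)
go([330,60,260],down(ANG)); env.grip(30,20)
f=save('scene','s6'); g=save('top','t6')
b=(BOX[0]-120,BOX[0]+120,BOX[1]-130,BOX[1]+130)
vis=[]
for n,F in(('scene',f),('top',g)):
    o,I,G=stilts(F,48,b,130); vis.append(I[:,:,::-1]); print(n,np.percentile(G,[50,95,99])); 
    for s in o: print(s,'boxframe',[(np.array([s[0],s[1],0])-BOX)@e for e in(EX,EY)])
    print(lidang(cloud(F)))
cv2.imwrite('pics/v6.png',cv2.resize(cv2.hconcat(vis),None,fx=.83,fy=.83)); st()
E
```

```text
scene [ 65. 139. 178.]
(np.float64(396.0), np.float64(196.8), 75, 0.64, 792) boxframe [np.float64(-104.27636137704084), np.float64(-124.03164374900298)]
(np.float64(626.0), np.float64(215.8), 108, 0.6, 1439) boxframe [np.float64(121.7345677108965), np.float64(-77.34053182384788)]
(np.float64(523.5), np.float64(242.3), 117, 0.77, 564) boxframe [np.float64(16.78114178741766), np.float64(-63.43807208016075)]
(np.float64(457.0), np.float64(248.8), 117, 0.75, 532) boxframe [np.float64(-50.01674490083794), np.float64(-65.03254189265799)]
(np.float64(625.0), np.float64(299.3), 51, 0.6, 322) boxframe [np.float64(110.63815363039866), np.float64(5.424917456356772)]
(np.float64(528.0), np.float64(305.8), 0, 0.82, 632) boxframe [np.float64(13.5643771369853), np.float64(0.13985195942808692)]
(np.float64(396.5), np.float64(363.3), 54, 0.57, 1281) boxframe [np.float64(-123.92705765754107), np.float64(41.30543659201288)]
(np.float64(482.5), np.float64(374.8), 72, 0.82, 635) boxframe [np.float64(-39.95051100598021), np.float64(63.12720582546923)]
[(60, 15, np.float64(19.5)), (80, 45, np.float64(20.5)
[... 250 characters left out ...]
74268384454261), np.float64(-63.30475542936454)]
(np.float64(453.5), np.float64(249.3), 114, 0.83, 471) boxframe [np.float64(-53.55152890609262), np.float64(-64.95972681045902)]
(np.float64(525.0), np.float64(305.8), 0, 0.8, 448) boxframe [np.float64(10.586420762707487), np.float64(-0.2231574521553339)]
(np.float64(479.0), np.float64(374.8), 72, 0.82, 458) boxframe [np.float64(-43.42479344263766), np.float64(62.703694845288574)]
[(60, 178, np.float64(20.0)), (80, 300, np.float64(23.5)), (100, 343, np.float64(29.2)), (120, 338, np.float64(35.7)), (140, 373, np.float64(41.7)), (160, 682, np.float64(47.4)), (180, 550, np.float64(56.0))]
 23.8 tcp [330.  60. 260.] F [ 0.4  0.7 -0.1] w 30.2 g 0.0
```

View pics/v6.png

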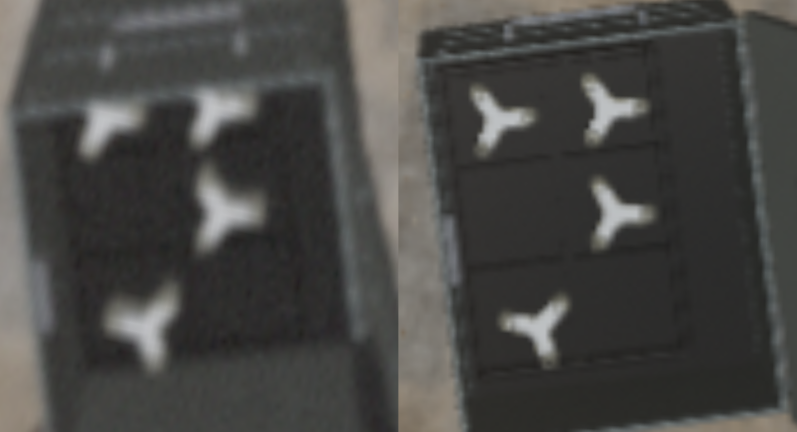

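The lid is at about 106° and there are four stilts. Two are needed, so I'll take A (526.5, 305.8, arm 0°) and C (455, 249, arm -4.5°). First A.

```bash
cat >> h.py <<'E'
T=np.array([0,0,19-OFF])    # tip -> reported TCP for tool down
SH=np.array([582.,-63.,0]); SY=np.array([-np.sin(.036),np.cos(.036),0])
def near(p,yaw):
    "orientation for closing yaw with smallest joint-6 travel"
    c=[(abs(j[5]),tuple(down(y))) for y in(yaw,yaw+np.pi) for j in [env.inverse_kinematics(list(p),list(down(y)))] if j is not None]
    return np.array(min(c)[1])
def pick(c,arm,tz,up=110):
    a=np.deg2rad(arm); q=np.array([c[0]+17*np.cos(a),c[1]+17*np.sin(a),tz])+T
    o=near(q,a+np.pi/2); go(q+up*EZ,o); env.grip(30,20)
    hit=line(q,70,guard=6); st('hit' if hit else 'down'); env.grip(0,20); st('grip'); line(q+up*EZ,120); st('lift')
def place(c,arm,tz):
    a=np.deg2rad(arm); q=np.array([c[0]+17*np.cos(a),c[1]+17*np.sin(a),tz])+T
    o=near(q,a+np.pi/2); go(q+90*EZ,o); line(q+12*EZ,120); st('above')
    hit=line(q-5*EZ,15,guard=2.5); st('hit' if hit else 'nohit'); env.grip(26); line(q+90*EZ,100)
E
python3 - <<'E'
from h import *
pick((526.5,305.8),0,37)
if env.current_gripper_width()>5: place((SH+75*SY),0,19.5)
f=save('scene','s7');g=save('top','t7')
for F in(f,g): print([s for s in stilts(F,30,(520,650,-210,80),185)[0]])
E
```

```text
down 27.0 tcp [543.8 306.   21.4] F [-0.3  0.1 -0.2] w 29.9 g 0.0
grip 27.5 tcp [543.7 305.9  21.2] F [-0.7 -0.1  1.5] w 9.3 g 19.9
lift 28.6 tcp [543.  305.5 130.2] F [0.2 0.6 0.2] w 9.8 g 19.9
above 30.5 tcp [596.8  12.2  16. ] F [-0.2 -0.1 -0.3] w 9.4 g 19.9
hit 31.3 tcp [596.3  11.9   3.1] F [-0.7  0.2  5.3] w 9.7 g 19.9
[]
[]
```

```bash
python3 - <<'E'
from h import *
b=(BOX[0]-90,BOX[0]+85,BOX[1]-110,BOX[1]+110)
for n in('t7','s7'): print(stilts(dict(np.load(f'pics/{n}.npz')),48,b,130)[0])
pick((455,249),-4.5,37)
if env.current_gripper_width()>5:
    place((SH-75*SY),-4.5,19.5)
    go([330,90,260],down(ANG))
f=save('scene','s8');g=save('top','t8')
vis=[]
for F in(f,g):
    o,I,G=stilts(F,30,(500,670,-220,90),190); print(o,np.percentile(G,[50,95,99])); vis.append(I[:,:,::-1])
cv2.imwrite('pics/v8.png',cv2.hconcat(vis))
E
```

```text
[(np.float64(520.5), np.float64(242.8), 117, 0.81, 449), (np.float64(453.5), np.float64(249.3), 117, 0.82, 454), (np.float64(479.0), np.float64(374.8), 72, 0.8, 440)]
[(np.float64(572.5), np.float64(225.3), 36, 0.51, 364), (np.float64(457.0), np.float64(248.8), 117, 0.74, 515)]
down 35.9 tcp [472.2 247.8  21.4] F [ 0.1 -0.8 -0.5] w 29.9 g 0.0
grip 36.4 tcp [472.1 247.7  21.1] F [ 0.9 -0.9  1.3] w 9.5 g 19.9
lift 37.5 tcp [471.4 247.4 130.3] F [-1.1 -1.1 -0.4] w 9.3 g 19.9
above 40.3 tcp [ 602.1 -139.4   16. ] F [ 0.   0.7 -0.4] w 9.3 g 19.9
hit 41.1 tcp [ 601.5 -139.2    3.1] F [-1.6  0.2  4.9] w 9.5 g 19.9
[] [167. 171. 185.]
[] [153. 157. 181.]
```

View pics/v8.png

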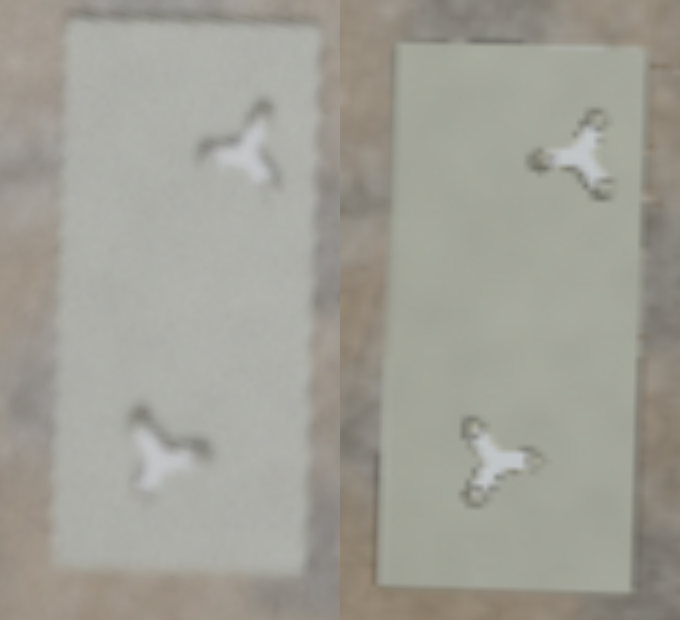

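A landed right at (577,11). The second was set down half-turned: it is flat but at about (619,-140), near the edge. I'll slide it over to the intended place by re-gripping, then take pot A.

```bash
python3 - <<'E'
from h import *
q=np.array([602.1,-139.4,3.5]); o=near(q,np.deg2rad(85.5))
go(q+80*EZ,o); env.grip(26,20); line(q,100,guard=5); env.grip(0,20); st('regrip'); line(q+25*EZ,80)
d=np.array([-36,2,0.]); line(q+d+25*EZ,80); print(line(q+d-5*EZ,15,guard=2.5)); st('put'); env.grip(26); line(q+d+90*EZ,100)
go([330,120,260],down(ANG)); env.grip(90)
g=save('top','t9'); o,I,G=stilts(g,30,(500,670,-220,90),190)
cv2.imwrite('pics/v9.png',I[:,:,::-1])
b=(BOX[0]-90,BOX[0]+85,BOX[1]-110,BOX[1]+110); print(stilts(g,48,b,130)[0])
E
```

```text
regrip 47.2 tcp [ 602.5 -139.5    4.1] F [-0.3  0.9  4.1] w 9.5 g 20.0
True
put 49.7 tcp [ 566.  -137.4    4. ] F [-0.3  0.4  5.4] w 9.5 g 20.0
[(np.float64(520.5), np.float64(242.8), 117, 0.83, 481), (np.float64(479.0), np.float64(374.8), 72, 0.83, 473)]
```

View pics/v9.png

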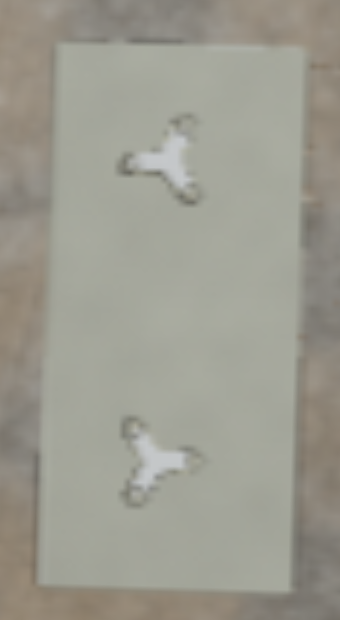

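Stilts are at (584,-139) and (577,11), both flat. Now pot A.

```bash
cat >> h.py <<'E'
def pickpot(c,yaw,tz=20,n=25,wexp=None):
    q=np.array([c[0],c[1],tz])+T; o=near(q,yaw); go(q+90*EZ,o); env.grip(91,n)
    print('hit',line(q,80,guard=6)); env.grip(0,n); st('grip'); return q,o
def placepot(q,o,pc,c,tz=20,hb=30):
    "pc: pot centre as gripped (world xy); lift, carry with same orientation, put on stilt c"
    d=np.array([c[0]-pc[0],c[1]-pc[1],0]); 
    line(q+70*EZ,100); st('lift'); line(q+d+70*EZ,150); line(q+d+(hb+8)*EZ,80)
    print('land',line(q+d+(hb-5)*EZ,12,guard=3)); st('land')
E
python3 - <<'E'
from h import *
q,o=pickpot((429.3,-5.8),np.deg2rad(105.4))
save('scene','s10')
E
```

```text
hit False
grip 56.7 tcp [429.4  -5.8   4.2] F [-0.4 -0.1  4.6] w 62.1 g 24.8
```

Firm grip at width 62. Carry it to the stilt at (577,11).

```bash
python3 - <<'E'
from h import *
q=np.array([429.3,-5.8,4.2])
placepot(q,None,(429.3,-5.8),(577,11.3)); f=save('scene','s11')
cv2.imwrite('pics/s11.png',cv2.resize(f['image'][120:320,180:400,::-1],None,fx=3,fy=3))
E
```

```text
lift 57.6 tcp [428.9  -5.8  73.8] F [-0.1 -1.4 -2.2] w 62.2 g 24.8
land True
land 60.0 tcp [577.1  11.3  34. ] F [-0.5 -0.1  5.7] w 62.4 g 24.9
```

View pics/s11.png

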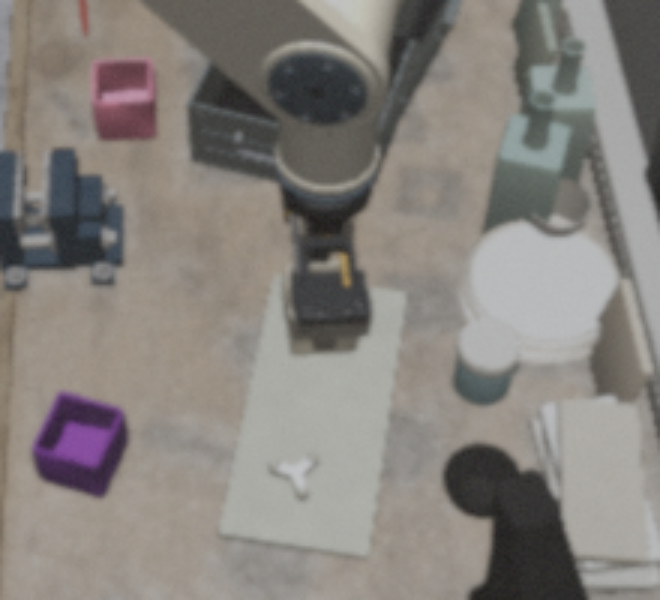

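```bash
python3 - <<'E'
from h import *
env.grip(91); p=np.array(env.current_tool_pos()); line(p+100*EZ,120)
q,o=pickpot((616,-324.5),np.deg2rad(86.7)); g=save('top','t12'); 
W=cloud(g).reshape(-1,3); m=(W[:,2]>70)&(W[:,2]<105)&(abs(W[:,0]-577)<70)&(abs(W[:,1]-11)<70)
print('potA now',cv2.minAreaRect(W[m][:,:2].astype(np.float32)),np.percentile(W[m,2],[50,95]),m.sum())
_,I,_=stilts(g,30,(500,670,-220,90),190); cv2.imwrite('pics/v12.png',I[:,:,::-1])
E
```

```text
hit False
grip 64.9 tcp [ 616.2 -324.5    4.3] F [-0.5 -0.2  2.6] w 67.6 g 24.5
potA now ((576.2266845703125, 9.411956787109375), (64.90838623046875, 62.071617126464844), 15.480293273925781) [87.25526176 91.17973087] 183
```

View pics/v12.png

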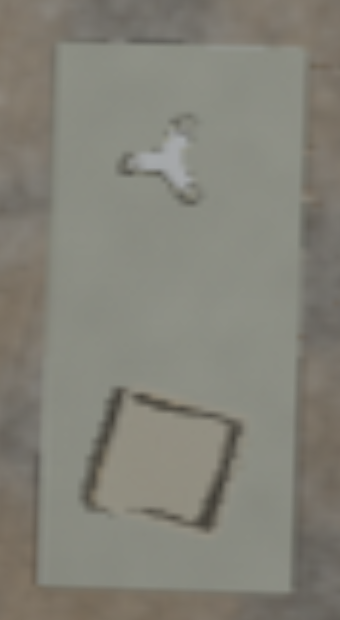

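Pot A is level and centred, and the other stilt hasn't moved. Pot B is gripped at 67.6 mm, so I'll place it.

```bash
python3 - <<'E'
from h import *
q=np.array([616,-324.5,4.2])
placepot(q,None,(616,-324.5),(584,-139.3)); 
env.grip(91); p=np.array(env.current_tool_pos()); line(p+110*EZ,120); st()
go([420,150,260],down(ANG)); env.grip(0,20)
g=save('top','t13'); W=cloud(g).reshape(-1,3)
for c,z in(((577,11),70),((584,-139),75)):
    m=(W[:,2]>z)&(W[:,2]<115)&(abs(W[:,0]-c[0])<60)&(abs(W[:,1]-c[1])<60)
    print(cv2.minAreaRect(W[m][:,:2].astype(np.float32)),np.percentile(W[m,2],[50,95]),m.sum())
f=save('scene','s13'); cv2.imwrite('pics/v13.png',np.vstack([cv2.resize(f['image'][200:320,230:390,::-1],(560,420)),]))
b=(BOX[0]-90,BOX[0]+85,BOX[1]-110,BOX[1]+110); print(stilts(g,48,b,130)[0])
E
```

```text
lift 65.8 tcp [ 615.6 -324.3   73.7] F [ 0.4 -0.3 -2.3] w 67.9 g 24.5
land True
land 68.5 tcp [ 584.1 -139.3   34.1] F [-1.   0.3  6.3] w 67.8 g 24.5
 70.0 tcp [ 582.7 -138.9  142.5] F [-1.1  0.9  0.1] w 91.3 g 0.0
((576.2384033203125, 9.90902328491211), (65.14859008789062, 62.70591735839844), 15.539802551269531) [87.0372919  90.40523787] 183
((583.9371337890625, -139.59808349609375), (65.9037094116211, 65.30809783935547), 87.41215515136719) [94.61146297 98.90711243] 206
[(np.float64(454.0), np.float64(237.8), 108, 0.45, 476)]
```

View pics/v13.png

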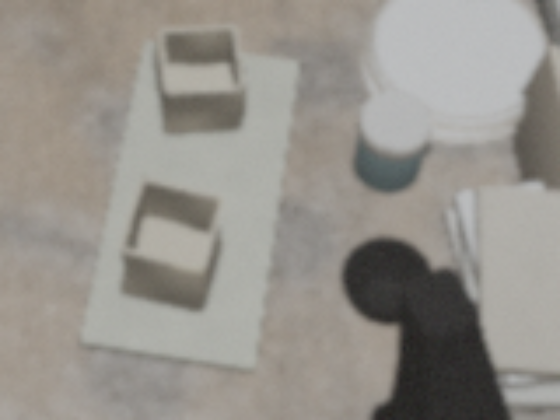

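Both pots are standing on their stilts, clear of each other. Now shut the lid: hook behind its top edge, guide it down, press gently.

```bash
python3 - <<'E'
from h import *
Y=-75
def face(r,ph):
    c,s=np.cos(ph),np.sin(ph); return np.array([-c*r+s*9.5, s*r+c*9.5])
def pos(ph):
    if ph>=np.pi/2: x=face(194,ph)[0]; z=face(170,ph)[1]
    else: r=170+18*(1-ph/(np.pi/2)); x,z=face(r,ph)
    return HINGE+(x+18)*EX+Y*EY+z*EZ+T
s=pos(1.85)+16*EX; o=near(s,ANG); top=np.r_[s[:2],320]
line([420,150,330],200); go(top,o); print('down',line(s,100,guard=8)); st('behind')
for ph in np.r_[np.arange(1.85,.1,-.08)]:
    hit=line(pos(ph)-2*EX,70,guard=15)
    if hit: st(f'hit {ph:.2f}')
st('low')
save('scene','s14'); p=np.array(env.current_tool_pos()); 
print(line(np.r_[pos(0)[:2],pos(0)[2]-1],25,guard=14)); st('press')
E
```

```text
down False
behind 75.4 tcp [696.1 209.8 236.1] F [ 0.2 -0.1  0.4] w 0.2 g 0.0
low 83.3 tcp [434.7 241.2 114.8] F [-0.  -0.5  0.1] w 0.6 g 0.0
True
press 84.0 tcp [433.7 241.7 103. ] F [-0.   0.3  4.6] w 0.6 g 2.6
```

```bash
python3 - <<'E'
from h import *
for k in range(6):
    p=np.array(env.current_tool_pos()); hit=line(np.r_[p[:2],max(p[2]-30,81.5)],15,guard=22); st(str(hit))
    if env.current_tool_pos()[2]<85: break
save('scene','s15')
E
```

```text
True 84.5 tcp [433.7 241.7 102.8] F [-2.8 -2.2 11. ] w 0.3 g 5.3
True 84.9 tcp [433.5 241.7 102.1] F [-0.8 -1.4  7.8] w 0.4 g 3.6
True 85.3 tcp [433.5 241.7 101.7] F [-0.9 -1.4  7.8] w 0.6 g 4.0
True 85.7 tcp [433.4 241.8 101.5] F [-1.5 -0.9 11.5] w 0.7 g 5.7
True 86.2 tcp [433.4 241.8 101.2] F [-1.3 -0.7 11.3] w 0.5 g 5.3
True 86.6 tcp [433.3 241.8 100.8] F [-1.1 -1.4  9.1] w 0.4 g 4.5
```

```bash
python3 - <<'E'
from h import *
p=np.array(env.current_tool_pos()); line(p+120*EZ,150); go([330,90,260],down(ANG))
f=save('scene','s16');g=save('top','t16')
for F in(f,g):
    P=cloud(F).reshape(-1,3); d=P-HINGE; x=d@EX;y=d@EY
    for s in(-95,85): print([(lo,np.median(P[k,2]).round(1)) for lo in range(-200,0,25) for k in [(abs(y-s)<12)&(x>lo)&(x<lo+12)&(P[:,2]>40)] if k.sum()>2])
a=cv2.resize(f['image'][80:200,220:340,::-1],(400,400),interpolation=cv2.INTER_CUBIC); b=cv2.resize(g['image'][140:260,90:210,::-1],(400,400),interpolation=cv2.INTER_CUBIC)
cv2.imwrite('pics/v16.png',cv2.hconcat([a,b]))
E
```

```text
[(-200, np.float64(119.3)), (-175, np.float64(119.0)), (-150, np.float64(117.0)), (-125, np.float64(113.9)), (-100, np.float64(111.7)), (-75, np.float64(108.7)), (-50, np.float64(106.6)), (-25, np.float64(104.3))]
[(-200, np.float64(120.1)), (-175, np.float64(118.2)), (-150, np.float64(116.4)), (-125, np.float64(114.1)), (-100, np.float64(111.3)), (-75, np.float64(109.0)), (-50, np.float64(106.5)), (-25, np.float64(104.7))]
[(-200, np.float64(117.0)), (-175, np.float64(115.9)), (-150, np.float64(113.6)), (-125, np.float64(111.9)), (-100, np.float64(108.6)), (-75, np.float64(106.6)), (-50, np.float64(104.0)), (-25, np.float64(102.3))]
[(-200, np.float64(117.2)), (-175, np.float64(116.4)), (-150, np.float64(113.6)), (-125, np.float64(111.2)), (-100, np.float64(108.6)), (-75, np.float64(106.7)), (-50, np.float64(103.7)), (-25, np.float64(103.7))]
```

View pics/v16.png

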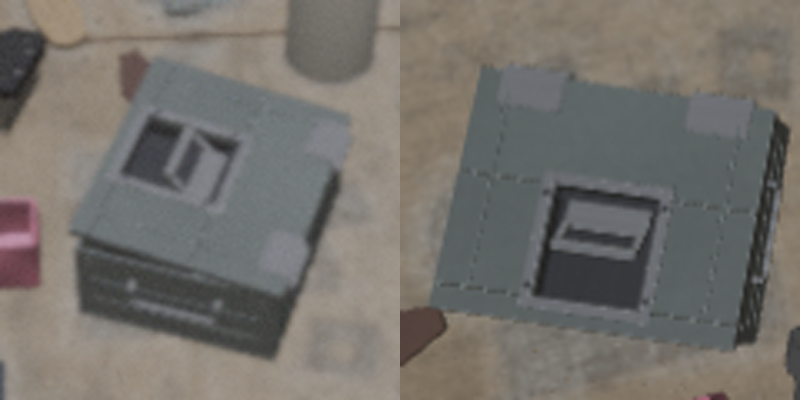

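The lid is resting about 0.09 rad open, evenly on both sides, so the latch is meeting its catch. I'll press further in small steps while watching the force.

```bash
python3 - <<'E'
from h import *
q=HINGE+(-186+16)*EX-70*EY+(115-90.5)*EZ+T; q=q+0; o=near(q,ANG)
go(q+90*EZ,o); line(q+12*EZ,120)
z=q[2]+12
while z>q[2]-17:
    z-=2; hit=line(np.r_[q[:2],z],12,guard=30); F=env.current_wrist_force(); print(round(z+16-0,1),hit,np.round(env.current_tool_pos()[2]+16,1),np.round(F,1))
    if F[2]>35 : break
st()
E
```

```text
125.0 False 125.3 [-0.1  0.4  0.2]
123.0 False 122.9 [-0.6  1.1 -0.6]
121.0 False 120.9 [ 0.  -0.4  0.2]
119.0 False 118.9 [-0.3 -0.1 -0.5]
117.0 False 117.3 [-0.8 -0.1  4.8]
115.0 False 116.4 [-5.2 -2.7 20.5]
113.0 False 114.8 [-6.9 -2.9 25.8]
111.0 False 112.9 [-9.3 -2.7 28.9]
109.0 False 109.3 [ 0.5 -0.2  0.1]
107.0 False 106.6 [0.3 0.8 0.5]
105.0 False 104.8 [ 0.2 -0.2  0.3]
103.0 False 103.0 [-0.2  0.3 -0.3]
101.0 False 100.8 [ 0.7 -0.5 -0.6]
99.0 True 100.5 [-1.4 -0.5  9.4]
97.0 True 100.5 [-2.8 -2.2 11.3]
 94.6 tcp [431.7 246.9  84.5] F [-2.8 -2.2 11.3] w 0.5 g 5.4
```

```bash
python3 - <<'E'
from h import *
p=np.array(env.current_tool_pos())
for dz in(1.5,3): 
    print(line(np.r_[p[:2],p[2]-dz],10,guard=28)); st()
env.pause(.3); line(p+130*EZ,120); go([330,90,260],down(ANG))
f=save('scene','s18');g=save('top','t18')
for F in(f,g):
    P=cloud(F).reshape(-1,3); d=P-HINGE; x=d@EX;y=d@EY
    for s in(-95,85): print([(lo,np.median(P[k,2]).round(1)) for lo in range(-200,0,25) for k in [(abs(y-s)<12)&(x>lo)&(x<lo+12)&(P[:,2]>40)] if k.sum()>2])
cv2.imwrite('pics/v18.png',cv2.hconcat([cv2.resize(f['image'][80:390,170:400,::-1],(400,540)),cv2.resize(g['image'][100:260,90:410,::-1],(400,200)).copy() if 0 else cv2.copyMakeBorder(cv2.resize(g['image'][100:260,90:410,::-1],(400,200)),0,340,0,0,cv2.BORDER_CONSTANT)]))
E
```

```text
False
 94.9 tcp [431.7 247.   84.4] F [-6.1 -3.4 20.9] w 0.5 g 10.4
True
 95.1 tcp [431.6 246.9  84.5] F [-2.2 -1.9 11.5] w 0.6 g 5.6
[(-200, np.float64(99.9)), (-175, np.float64(102.1)), (-150, np.float64(103.3)), (-125, np.float64(101.5)), (-100, np.float64(103.9)), (-75, np.float64(102.5)), (-50, np.float64(102.3)), (-25, np.float64(103.2))]
[(-200, np.float64(100.2)), (-175, np.float64(102.5)), (-150, np.float64(101.3)), (-125, np.float64(102.5)), (-100, np.float64(101.9)), (-75, np.float64(102.7)), (-50, np.float64(102.1)), (-25, np.float64(103.4))]
[(-200, np.float64(100.1)), (-175, np.float64(100.1)), (-150, np.float64(99.8)), (-125, np.float64(100.1)), (-100, np.float64(100.2)), (-75, np.float64(100.2)), (-50, np.float64(100.2)), (-25, np.float64(101.2))]
[(-200, np.float64(100.2)), (-175, np.float64(99.7)), (-150, np.float64(100.0)), (-125, np.float64(99.4)), (-100, np.float64(99.8)), (-75, np.float64(99.7)), (-50, np.float64(99.1)), (-25, np.float64(100.6))]
```

View pics/v18.png

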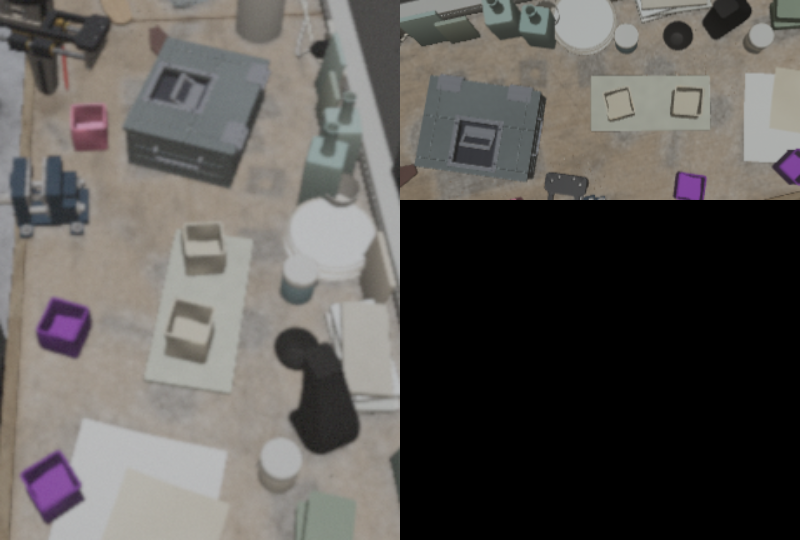

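```bash
python3 - <<'E'
from h import *
print(env.finish_job())
E
```

```text
the job is handed in; nothing more can be done
None
```

The job is handed in: both pots present stand upright, centred on stilts of their own on the kiln shelf, two spare stilts were left in the box, and the lid reads flat shut; it gave way with a snap but took a peak of about 29 N, above the stated 5–10 N, and I did not test the latch by lifting it; the jars and bowl were not touched.

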